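Find the heavier load weight and show it to the reader

ROBOT

A 7-joint arm with a two-finger parallel gripper is mounted at the origin on the work surface. World frame = base frame: x ahead of the robot, y to its left, z up, the work surface at z = 0. Lengths are in m, angles in rad, forces in N, time in s.
With the tool pointing down it reaches from about 0.35 to 0.9 m from the base axis. Payload 8.1 kg.
Tool frame: the origin (TCP) lies between the finger pads; the fingertips stand ahead of it and the grasp point (between the pads) is the TCP (arm.nose_length is the z of the fingertips in the tool frame, in m); z points along the fingers, y is the line along which they close (so a half turn about z gives the same grasp; the last joint's range is limited). The gripper opens to 92 mm and grips with 3 to 60 N. Pads are 19 mm wide; open, the fingers measure 130 mm over their backs; the gripper's body (75 mm by 190 mm) begins 47 mm behind the grasp point.
Start: joints at [-1.345, 0.434, 0.025, 1.573, -0.012, 1.134, -0.075], TCP at [0.202, 0.592, 0.246] pointing down, gripper open.
Joint ranges: [-2.62, 2.62], [-0.44, 2.09], [-1.27, 1.32], [0.08, 2.57], [-1.32, 4.46], [0.12, 2], [-2.74, 2.74]. Speed limits (rad/s): [2.22, 2.22, 3.01, 3.01, 3.14, 3.14, 3.14].

INTERFACE

Orientations are given as a rotation vector (axis times angle).
In Python, from cell import sensors, optics, arm gives the robot as it stands.
- The arm moves only by the tool arm_command, never from a script. Its argument "deltas" is one flat list of numbers, 7 for each row, row after row: the turn, a rotation vector about the world's x, y, z as a fraction of full scale, then the shift along the world's x, y, z as a fraction of full scale, then the finger opening in mm, from 0 to 91.8. In form: [wx, wy, wz, dx, dy, dz, fingers, wx, wy, wz, dx, dy, dz, fingers, ...]. A call has 1 to 20 rows; each row is the pose to reach, as a shift and turn from the pose commanded when the call began; what a row does not reach only later rows make up. Full scale, the value 1, is 1 m for a shift and 90 degrees for a turn. A row lasts 1/10 s, in which the tool goes at most 50 mm and 8.59 degrees, less where a joint would pass 70% of its speed; a pose out of reach is approached as far as the arm can. A call with a number of a shift or a turn outside -1 to 1 is refused whole. A call with a gripper value outside its range is refused whole. The fingers move at their own pace and stop on an object; "force" is the grip in N (left out, the last holds). Time passes only in rows, so rows that repeat a pose let the fingers close. It gives the time, the measured TCP pose, the force, the opening and the grip force at its end, in the units of the state.
- sensors.observe(): the state, without advancing time (a new reading comes with each control period).
- optics.get_image(name): name is "scene" or "top"; returns the picture (420x560x3 uint8, blue, green, red); there is no depth.
- optics.calibration(name): a dict with "camera_matrix" (3x3 intrinsics, pixels), "rvec" (rotation vector, rad) and "tvec" (3), from world to camera coordinates, as OpenCV has them. Camera axes: x right, y down, z forward; pixel columns grow to the right and rows downward; lengths in m; the calibration is good to about 2 mm. A picture is of the moment at which its call begins. calibration takes no time and is no camera call.
- arm.sign_off(): hands the job in; it is judged then, once.
The state is a dict: "clock": time; "joints": joint angles; "dq": joint speeds; "joint_efforts": joint torques, N m; "position": TCP position; "ee_rot": TCP orientation; "force": force on the tool from outside, world axes, zero at the start; "ft_torque": the same for the moment, N m; "width": opening from 0.0 (shut) to 1.0 (fully open); "gripper_force": force on a finger pad.
Only numpy, scipy, OpenCV 4.12 (cv2) and the standard library are available. Lean on these libraries where they do the work, as an engineer would, in place of code of your own. Each camera call takes 0.05 s, during which the arm holds its last target. There are 200 camera calls.

TASK

The two load weights in the rack look alike, but one has a dense core sealed inside and the other a light one: lift each in turn well clear of the rack to feel which is heavier, always standing one back in a socket, without dropping it, before taking the other. Leave the lighter standing in the rack; hold the heavier one upright and still over the middle of the round mark on the code reader's base, clear of the base, with its thick foot level with the reader's window, and finish while still holding it there. Leave the other things on the bench alone.

Things in the scene. Friction and masses are not known exactly. Their poses are not given: they have to be found in the camera images.
- weight_a: Bright steel load weight: foot 40 mm in diameter, 40 mm tall; on it a round stem 24 mm in diameter, from 40 to 82 mm above the underside, to grip from above. Origin: centre of the underside, z up the stem; yaw means nothing. Stands in a rack socket. One has a dense core (0.46 to 0.62 kg in all), the other a light one (0.20 to 0.28 kg), sealed inside: which is which varies and only the pull tells.
- weight_b: Bright steel load weight: foot 40 mm in diameter, 40 mm tall; on it a round stem 24 mm in diameter, from 40 to 82 mm above the underside, to grip from above. Origin: centre of the underside, z up the stem; yaw means nothing. Stands in a rack socket. One has a dense core (0.46 to 0.62 kg in all), the other a light one (0.20 to 0.28 kg), sealed inside: which is which varies and only the pull tells.
- rack: Fixed black plastic block, 85 x 210 x 22 mm (x, y, z), with two round sockets 47 mm in diameter and 10 mm deep, 110 mm apart along its y axis. Origin at the centre of its underside, on the bench (z = 0). It stands to the left or the right of the robot's centre line, and is turned by up to 0.5 rad.
- rack_left (a point): Centre of the bottom of one of the rack's sockets, 12 mm above the bench: a weight that stands in the socket has its origin here. This one lies 55 mm from the middle of the rack on its own +y side.
- rack_right (a point): Centre of the bottom of one of the rack's sockets, 12 mm above the bench: a weight that stands in the socket has its origin here. This one lies 55 mm from the middle of the rack on its own -y side.
- reader: Fixed code reader: base plate 190 x 100 x 6 mm with a round mark (dark ring, 48 mm across); white housing 60 deep, 90 wide, top 100 mm above the bench, its face 80 mm from the middle of the mark, with a dark window centred 60 mm above the bench. Origin on the bench (z = 0) under the middle of the mark, x towards the housing. Turned up to 0.35 rad; rack and reader stand on opposite sides.
- reader_spot (a point): Point 60 mm above the bench over the middle of the reader's mark, level with the centre of the window: the middle of the weight's foot (20 mm above its underside) belongs here, so the weight's underside is then 40 mm above the bench.
- jar: Bystander: clear jar with white cap, 40 mm in diameter, 75 mm tall, origin at the centre of its underside.
- pen: Bystander: blue pen lying flat, 145 mm long along its x, 12 mm thick, origin near its middle, on the bench.
- carton: Bystander: cardboard box, 60 x 130 x 40 mm, origin at the centre of its underside.
- mug: Bystander: white mug, 80 mm in diameter, 92 mm tall, handle at its +y, origin at the centre of its underside.
Things that resemble listed ones, but are neither listed nor needed, are in the scene too. What is shaped like the weight_b but green is not meant.

How it is judged:
On the way, in this order (a step that is already met when the one before it is completed fails the run):
1. the lighter weight is lifted clear, its underside 45 mm or more above the bench, by the fingers alone, while the heavier (it loads the rack with over 3.7 N) stands in the rack ((((height (world z) of weight_b above 0.045 m and contact force between the fingers and weight_b above 1 N and contact force between weight_b and rack below 0.05 N) and contact force between weight_a and rack above 3.7 N) or ((height (world z) of weight_a above 0.045 m and contact force between the fingers and weight_a above 1 N and contact force between weight_a and rack below 0.05 N) and contact force between weight_b and rack above 3.7 N))), for 0.2 s.
2. the lighter weight (it loads the rack with under 3.7 N) stands again in a socket of the rack and is let go ((((distance between weight_a and rack_left below 0.007 m or distance between weight_a and rack_right below 0.007 m) and angle between weight_a's own z axis and vertical below 0.1 rad and contact force between the fingers and weight_a below 0.05 N and linear speed of weight_a below 0.02 m/s and contact force between weight_a and rack between 1 and 3.7 N) or ((distance between weight_b and rack_left below 0.007 m or distance between weight_b and rack_right below 0.007 m) and angle between weight_b's own z axis and vertical below 0.1 rad and contact force between the fingers and weight_b below 0.05 N and linear speed of weight_b below 0.02 m/s and contact force between weight_b and rack between 1 and 3.7 N))), for 0.2 s.
3. the heavier weight is lifted clear, its underside 30 mm or more above the bench, by the fingers alone, while the lighter stands in the rack ((((height (world z) of weight_a above 0.03 m and contact force between the fingers and weight_a above 1 N and contact force between weight_a and rack below 0.05 N) and contact force between weight_b and rack between 1 and 3.7 N) or ((height (world z) of weight_b above 0.03 m and contact force between the fingers and weight_b above 1 N and contact force between weight_b and rack below 0.05 N) and contact force between weight_a and rack between 1 and 3.7 N))), for 0.1 s.
At the end, for the whole second after the job is handed in: The fingers alone hold the heavier weight still, upright (0.15 rad), its axis within 18 mm of the middle of the reader's mark, the middle of its foot within 18 mm of the height of the window's centre; the lighter stands released in a rack socket (within 7 mm, tilt under 0.1 rad) ((((horizontal distance between weight_a and reader_spot below 0.018 m and z of weight_a in the frame of reader_spot between -0.038 and -0.002 m and angle between weight_a's own z axis and vertical below 0.15 rad and linear speed of weight_a below 0.02 m/s and contact force between the fingers and weight_a above 1 N and contact force between weight_a and reader below 0.05 N and contact force between weight_a and rack below 0.05 N) and ((distance between weight_b and rack_left below 0.007 m or distance between weight_b and rack_right below 0.007 m) and angle between weight_b's own z axis and vertical below 0.1 rad and contact force between the fingers and weight_b below 0.05 N and linear speed of weight_b below 0.02 m/s and contact force between weight_b and rack between 1 and 3.7 N)) or ((horizontal distance between weight_b and reader_spot below 0.018 m and z of weight_b in the frame of reader_spot between -0.038 and -0.002 m and angle between weight_b's own z axis and vertical below 0.15 rad and linear speed of weight_b below 0.02 m/s and contact force between the fingers and weight_b above 1 N and contact force between weight_b and reader below 0.05 N and contact force between weight_b and rack below 0.05 N) and ((distance between weight_a and rack_left below 0.007 m or distance between weight_a and rack_right below 0.007 m) and angle between weight_a's own z axis and vertical below 0.1 rad and contact force between the fingers and weight_a below 0.05 N and linear speed of weight_a below 0.02 m/s and contact force between weight_a and rack between 1 and 3.7 N)))); the arm keeps its last pose, push and grip.
It fails at once if a weight is let go more than 20 mm above its place in the rack ((height (world z) of weight_a above 0.032 m and contact force between the fingers and weight_a below 0.01 N) or (height (world z) of weight_b above 0.032 m and contact force between the fingers and weight_b below 0.01 N)).
It fails at once if a weight is tipped by more than 0.6 rad (angle between any of weight_a, weight_b's own z axis and vertical above 0.6 rad).
It fails at once if a bystander is moved by more than 30 mm (distance of any of jar, pen, carton, mug from where it was at the start of the episode above 0.03 m).
It also fails if it takes over 58 s, if anything falls off the work surface, if the arm or the gripper's body presses on something with over 40 N, if the wrist force passes 120 N, or if a joint passes its speed limit or range.

## Working session

There is one attempt and no reset: what is moved stays moved. The work goes in short steps, Python scripts to look and compute and a tool call to move; the robot and the scene stay as the last step left them, time stands still between calls to the robot, and variables do not carry over. Pictures are saved under pics/ and viewed, at most 10 in all, crops included, and the job is handed in when it is done.

Besides the shell and the picture viewer there is one more tool, called after ">>>" as name(argument=value, ...) on one line, values as JSON. arm_command: Moves the arm, as the interface text tells. Its arguments: {"type":"object","properties":{"deltas":{"type":"array","items":{"type":"number"}},"force":{"type":"number"}},"required":["deltas"]}

```bash
mkdir -p pics; python3 - <<'E'
from cell import sensors, optics, arm
import cv2
for n in("scene","top"):
    cv2.imwrite(f"pics/{n}0.png",optics.get_image(n)); c=optics.calibration(n); print(n,c)
print(sensors.observe(),arm.nose_length)
E
```

```text
scene {'camera_matrix': array([[441.63069823,   0.        , 290.47383009],
       [  0.        , 441.63069823, 213.99880666],
       [  0.        ,   0.        ,   1.        ]]), 'rvec': array([ 1.83203461,  1.68552821, -0.69112167]), 'tvec': array([-0.03997442, -0.35693881,  1.75949196])}
top {'camera_matrix': array([[397.49106243,   0.        , 283.54038553],
       [  0.        , 397.49106243, 211.59771919],
       [  0.        ,   0.        ,   1.        ]]), 'rvec': array([ 2.16475075, -2.10604506,  0.17215115]), 'tvec': array([-0.03148083,  0.58029121,  1.07282513])}
{'clock': 0.1, 'joints': array([-1.34459823,  0.43517407,  0.02496861,  1.57397445, -0.01159308,
        1.13401864, -0.07507093]), 'dq': array([-0.00053482, -0.00143747, -0.00113065, -0.00197627,  0.00029397,
        0.00011101,  0.00189248]), 'joint_efforts': array([ 2.25436655e-03, -6.69117951e+01,  9.87518951e-01, -3.15145111e+01,
       -6.04443136e-02,  3.73873953e-02,  1.69401517e-05]), 'position': array([0.2017258 , 0.59110254, 0.24502273]), 'ee_rot': array([-5.14185435e-01, -3.09912617e+00,  2.24008709e-03]), 'force': array([0.20294403, 0.96131548, 0.17576567]), 'ft_torque': array([-0.00595838,  0.00384703,  0.02867771]), 'gripper_force': 0.0, 'width': 0.999869819467843} 0.019
```

View pics/scene0.png

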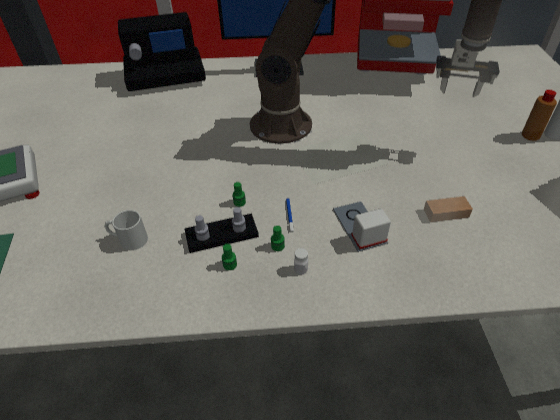

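View pics/top0.png

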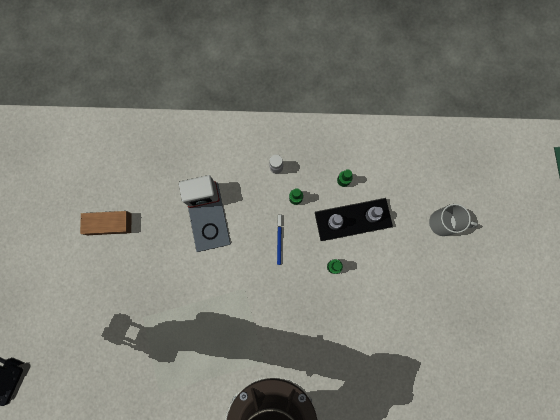

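The top view shows two steel weights at about (336,222) and (376,213), in the black rack. The reader's mark is at (210,231) and the pen at (280,240). Possible mix-ups:
- Green look-alikes at (345,178), (296,197) and (335,267)
- Jar at (277,163)
- Mug at (452,220)

By description, I choose the two bright steel ones in the rack.

```bash
cat > h.py <<'E'
import numpy as np, cv2
from cell import sensors, optics, arm
def cal(n):
    c=optics.calibration(n); R=cv2.Rodrigues(np.array(c["rvec"]))[0]; return c,R,-R.T@np.array(c["tvec"])
def ray(n,uv,z):
    c,R,o=cal(n); d=R.T@np.linalg.inv(c["camera_matrix"])@np.array([uv[0],uv[1],1.]); return o+d*(z-o[2])/d[2]
def proj(n,p):
    c,_,_=cal(n); return cv2.projectPoints(np.array(p,float).reshape(-1,3),c["rvec"],c["tvec"],c["camera_matrix"],None)[0].reshape(-1,2)
E
python3 - <<'E'
from h import *
t=cv2.imread("pics/top0.png"); s=cv2.imread("pics/scene0.png")
# rack, top view: dark hull
g=t.max(2); m=np.zeros(g.shape,np.uint8); m[190:250,308:400]=(g[190:250,308:400]<45)*255
m=cv2.morphologyEx(m,cv2.MORPH_OPEN,np.ones((3,3)))
c=max(cv2.findContours(m,0,2)[0],key=cv2.contourArea)
r=cv2.minAreaRect(cv2.convexHull(c)); P=np.array([ray("top",q,.022)[:2] for q in cv2.boxPoints(r)])
ctr=P.mean(0); e=[P[1]-P[0],P[2]-P[1]]; L=max(e,key=np.linalg.norm); print("rack",ctr,[np.linalg.norm(x) for x in e]); u=L/np.linalg.norm(L); u*=np.sign(u[1])
print("u",u,"yaw",np.arctan2(-u[0],u[1]))
for k in(1,-1):
    w=np.append(ctr+k*.055*u,.012); print("socket",w); print(" foot/stemtop px",*[proj(n,[w+[0,0,.0],w+[0,0,.082]]).round(1).tolist() for n in("top","scene")])
# ring
R=t[205:258,185:235].max(2); m=(R<50).astype(np.uint8)*255; 
for q in cv2.findContours(m,0,2)[0]:
    if cv2.contourArea(q)>60:
        el=cv2.fitEllipse(q); p=np.add(el[0],(185,205)); print("ring",p,el[1],ray("top",p,.006))
crop=lambda i,x,y,w,h:cv2.resize(i[y:y+h,x:x+w],(w*4,h*4),interpolation=2)
a=crop(t,305,185,100,70); b=crop(s,175,190,100,70); d=crop(t,170,165,100,95); f=crop(s,310,190,100,70)
z=np.zeros((100,400,3),np.uint8)
cv2.imwrite("pics/c1.png",np.vstack([np.hstack([a,b]),np.hstack([crop(t,170,185,100,70),f])]))
E
```

```text
rack [ 0.5689323  -0.21648635] [np.float64(0.21333306111824227), np.float64(0.08525301542907762)]
u [-0.22501334  0.97435568] yaw 0.22695672936400638
socket [ 0.55655657 -0.16289679  0.012     ]
 foot/stemtop px [[334.2, 223.3], [338.0, 219.2]] [[239.2, 227.6], [236.7, 208.7]]
socket [ 0.58130804 -0.27007592  0.012     ]
 foot/stemtop px [[371.2, 215.8], [377.8, 211.2]] [[203.6, 235.9], [199.4, 217.1]]
ring [209.59705734 231.01653862] (15.699411392211914, 16.02009391784668) [0.52478094 0.19745813 0.006     ]
```

View pics/c1.png

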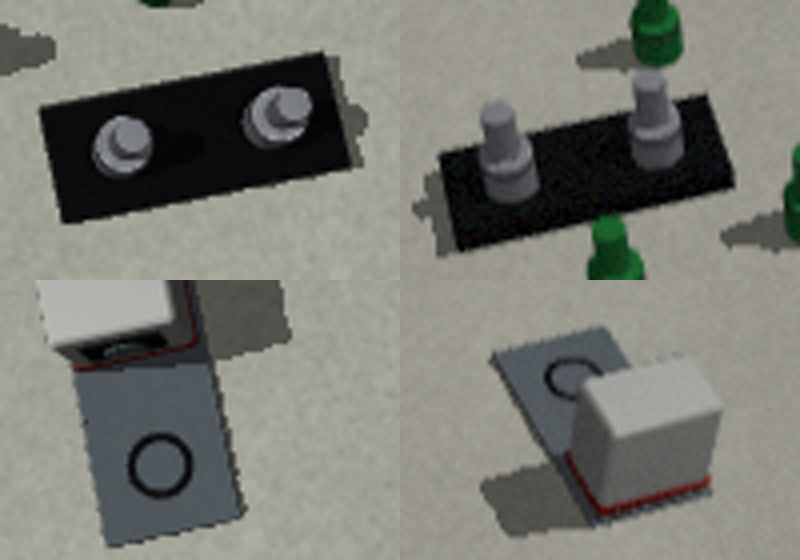

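The crop confirms two bright steel weights in the rack, with stem tops at top-view (338,219) and (378,211), within a pixel of the sockets I predicted. The ring centre is at (209.6,231). I'll start with the nearer weight, closing the fingers across the rack.

>>> arm_command(deltas=[0,0,-0.647,0.355,-0.755,-0.08,60,0,0,-0.647,0.355,-0.755,-0.08,60,0,0,-0.647,0.355,-0.755,-0.08,60,0,0,-0.647,0.355,-0.755,-0.08,60,0,0,-0.647,0.355,-0.755,-0.08,60,0,0,-0.647,0.355,-0.755,-0.08,60,0,0,-0.647,0.355,-0.755,-0.08,60,0,0,-0.647,0.355,-0.755,-0.08,60,0,0,-0.647,0.355,-0.755,-0.08,60,0,0,-0.647,0.355,-0.755,-0.08,60,0,0,-0.647,0.355,-0.755,-0.08,60,0,0,-0.647,0.355,-0.755,-0.08,60,0,0,-0.647,0.355,-0.755,-0.08,60,0,0,-0.647,0.355,-0.755,-0.08,60,0,0,-0.647,0.355,-0.755,-0.08,60,0,0,-0.647,0.355,-0.755,-0.08,60,0,0,-0.647,0.355,-0.755,-0.08,60,0,0,-0.647,0.355,-0.755,-0.08,60,0,0,-0.647,0.355,-0.755,-0.08,60,0,0,-0.647,0.355,-0.755,-0.08,60], force=40)

```text
clock: 2.1
position: [0.5565, -0.1622, 0.1654]
ee_rot: [-1.955, -2.457, -0.0]
force: [-0.0, 0.1, -0.2]
width: 0.655
gripper_force: 0.0
```

>>> arm_command(deltas=[0,0,0,0,0,-0.02,60,0,0,0,0,0,-0.04,60,0,0,0,0,0,-0.06,60,0,0,0,0,0,-0.075,60,0,0,0,0,0,-0.085,60,0,0,0,0,0,-0.089,60,0,0,0,0,0,-0.089,60,0,0,0,0,0,-0.089,60])

```text
clock: 2.9
position: [0.5573, -0.1636, 0.0774]
ee_rot: [1.957, 2.457, 0.001]
force: [-0.2, -0.4, 0.9]
width: 0.652
gripper_force: 0.0
```

```bash
python3 - <<'E'
from h import *
a=optics.get_image("scene");b=optics.get_image("top")
f=lambda i,x,y:cv2.resize(i[y:y+100,x:x+100],(400,400),interpolation=2)
cv2.imwrite("pics/c2.png",np.hstack([f(a,180,160),f(b,300,165)]))
s=sensors.observe();print(s["position"],s["force"])
E
```

```text
[ 0.55731639 -0.16366714  0.07747541] [ 0.65717357 -0.12248803 -0.08908582]
```

View pics/c2.png

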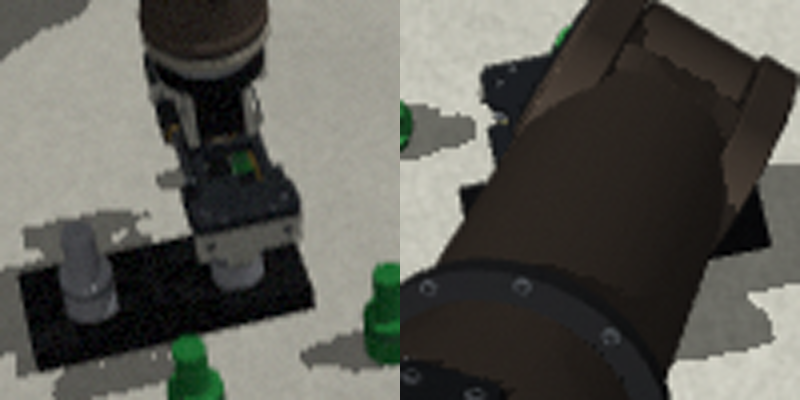

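The scene view shows the near finger in front of the stem at crop (250,240), with the foot visible below it and the weight undisturbed. Closing now.

>>> arm_command(deltas=[0,0,0,0,0,0,10,0,0,0,0,0,0,10,0,0,0,0,0,0,10,0,0,0,0,0,0,10,0,0,0,0,0,0,10,0,0,0,0,0,0,10,0,0,0,0,0,0,10,0,0,0,0,0,0,10], force=40)

```text
clock: 3.8
position: [0.5571, -0.1634, 0.0768]
ee_rot: [1.957, 2.457, 0.0]
force: [1.7, 0.1, -1.4]
width: 0.253
gripper_force: 40.0
```

Gripped at about 23 mm. Lifting 80 mm and settling.

>>> arm_command(deltas=[0,0,0,0,0,0.01,10,0,0,0,0,0,0.025,10,0,0,0,0,0,0.045,10,0,0,0,0,0,0.06,10,0,0,0,0,0,0.072,10,0,0,0,0,0,0.08,10,0,0,0,0,0,0.08,10,0,0,0,0,0,0.08,10,0,0,0,0,0,0.08,10,0,0,0,0,0,0.08,10,0,0,0,0,0,0.08,10])

```text
clock: 4.9
position: [0.5566, -0.1634, 0.1562]
ee_rot: [-1.957, -2.457, 0.001]
force: [0.2, 0.1, -5.6]
width: 0.249
gripper_force: 39.9
```

>>> arm_command(deltas=[0,0,0,0,0,0,10,0,0,0,0,0,0,10])

```text
clock: 5.1
position: [0.5568, -0.1635, 0.1566]
ee_rot: [-1.957, -2.457, 0.0]
force: [-0.2, 0.2, -5.3]
width: 0.256
gripper_force: 39.9
```

```bash
python3 - <<'E'
from h import *
s=sensors.observe();print(s["position"],s["force"],s["width"])
a=optics.get_image("scene")
cv2.imwrite("pics/c3.png",cv2.resize(a[140:240,180:290],(550,500),interpolation=2))
s=sensors.observe();print(s["force"],s["ft_torque"],s["joint_efforts"])
E
```

```text
[ 0.55680039 -0.16349802  0.15660836] [-0.17826045  0.20872098 -5.26827265] 0.2559015788403311
[ 0.15011428 -0.03889764 -6.06122054] [-0.04794972  0.01592092  0.00965855] [ 3.13862394e-03 -6.29992819e+01  8.85201842e+00 -2.80266184e+01
 -1.56977138e-02  8.35705712e-02  3.64808611e-04]
```

View pics/c3.png

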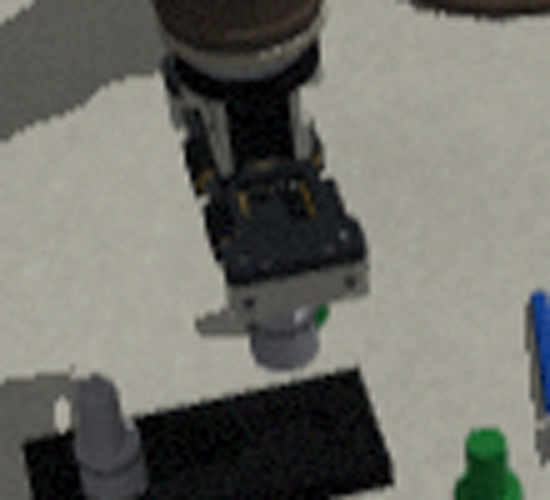

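The weight hangs free and upright at crop (283,340), above the empty socket. The pull is about 5.6 N, so it is the heavy one. I'll stand it back and open.

>>> arm_command(deltas=[0,0,0,0,0,-0.015,10,0,0,0,0,0,-0.035,10,0,0,0,0,0,-0.052,10,0,0,0,0,0,-0.064,10,0,0,0,0,0,-0.072,10,0,0,0,0,0,-0.077,10,0,0,0,0,0,-0.0795,10,0,0,0,0,0,-0.0795,10,0,0,0,0,0,-0.0795,10,0,0,0,0,0,-0.0795,10])

```text
clock: 6.15
position: [0.5572, -0.1636, 0.0778]
ee_rot: [1.957, 2.457, 0.001]
force: [-0.5, -0.2, -6.6]
width: 0.255
gripper_force: 39.9
```

>>> arm_command(deltas=[0,0,0,0,0,0,60,0,0,0,0,0,0,60,0,0,0,0,0,0,60,0,0,0,0,0,0,60,0,0,0,0,0,0,60,0,0,0,0,0,0,60])

```text
clock: 6.75
position: [0.5569, -0.1635, 0.0773]
ee_rot: [1.957, 2.457, 0.0]
force: [-0.4, 0.9, 0.2]
width: 0.648
gripper_force: 0.0
```

>>> arm_command(deltas=[0,0,0,0,0,0.03,60,0,0,0,0,0,0.07,60,0,0,0,0,0,0.09,60,0,0,0,0.012,-0.05,0.09,60,0,0,0,0.0245,-0.107,0.09,60,0,0,0,0.0245,-0.107,0.09,60,0,0,0,0.0245,-0.107,0.09,60,0,0,0,0.0245,-0.107,0.09,60,0,0,0,0.0245,-0.107,0.06,60,0,0,0,0.0245,-0.107,0.035,60,0,0,0,0.0245,-0.107,0.015,60,0,0,0,0.0245,-0.107,0,60,0,0,0,0.0245,-0.107,0,60,0,0,0,0.0245,-0.107,0,60])

```text
clock: 8.15
position: [0.5816, -0.2699, 0.0777]
ee_rot: [1.956, 2.458, 0.0]
force: [0.1, 0.3, -0.1]
width: 0.655
gripper_force: 0.0
```

>>> arm_command(deltas=[0,0,0,0,0,0,10,0,0,0,0,0,0,10,0,0,0,0,0,0,10,0,0,0,0,0,0,10,0,0,0,0,0,0,10,0,0,0,0,0,0,10,0,0,0,0,0,0,10,0,0,0,0,0,0,10])

```text
clock: 8.95
position: [0.5815, -0.2705, 0.0773]
ee_rot: [1.957, 2.457, 0.0]
force: [0.1, -0.5, 2.5]
width: 0.256
gripper_force: 40.0
```

>>> arm_command(deltas=[0,0,0,0,0,0.01,10,0,0,0,0,0,0.025,10,0,0,0,0,0,0.045,10,0,0,0,0,0,0.06,10,0,0,0,0,0,0.072,10,0,0,0,0,0,0.08,10,0,0,0,0,0,0.08,10,0,0,0,0,0,0.08,10,0,0,0,0,0,0.08,10,0,0,0,0,0,0.08,10,0,0,0,0,0,0.08,10,0,0,0,0,0,0.08,10])

```text
clock: 10.15
position: [0.5812, -0.2705, 0.1569]
ee_rot: [-1.957, -2.457, 0.0]
force: [0.4, 0.8, -2.6]
width: 0.255
gripper_force: 40.0
```

>>> arm_command(deltas=[0,0,0,0,0,0,10,0,0,0,0,0,0,10])

```text
clock: 10.35
position: [0.5813, -0.2705, 0.1572]
ee_rot: [1.957, 2.457, -0.0]
force: [-0.3, 0.0, -2.3]
width: 0.255
gripper_force: 40.0
```

```bash
python3 - <<'E'
from h import *
a=optics.get_image("scene")
cv2.imwrite("pics/c4.png",cv2.resize(a[140:250,160:290],(650,550),interpolation=2))
s=sensors.observe();print(s["force"],s["width"])
E
```

```text
[ 0.13936563 -0.54979088 -1.7372851 ] 0.25259007232758507
```

View pics/c4.png

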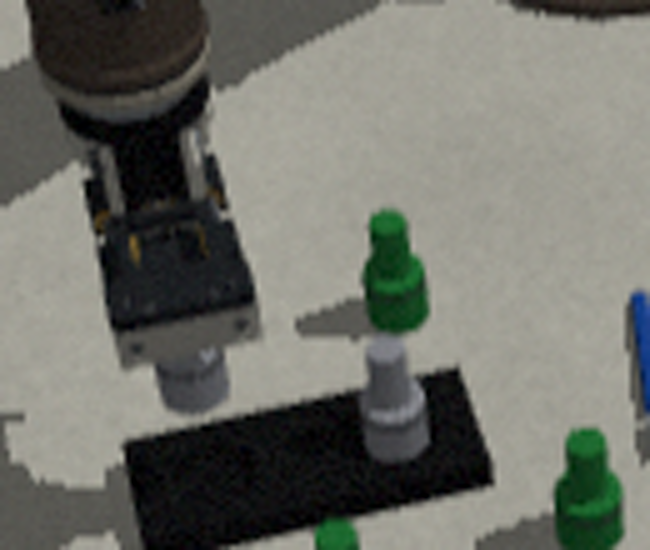

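The second weight hangs at crop (192,375) with a pull of about 2.2 N, so it is the light one. The heavy one stands upright in its socket at (395,415). I'll stand the light one back and release it.

>>> arm_command(deltas=[0,0,0,0,0,-0.015,10,0,0,0,0,0,-0.035,10,0,0,0,0,0,-0.052,10,0,0,0,0,0,-0.064,10,0,0,0,0,0,-0.072,10,0,0,0,0,0,-0.077,10,0,0,0,0,0,-0.0795,10,0,0,0,0,0,-0.08,10,0,0,0,0,0,-0.08,10,0,0,0,0,0,-0.08,10])

```text
clock: 11.4
position: [0.5816, -0.2706, 0.0777]
ee_rot: [1.957, 2.457, 0.001]
force: [0.1, 0.4, -1.6]
width: 0.254
gripper_force: 40.0
```

>>> arm_command(deltas=[0,0,0,0,0,0,60,0,0,0,0,0,0,60,0,0,0,0,0,0,60,0,0,0,0,0,0,60,0,0,0,0,0,0,60,0,0,0,0,0,0,60,0,0,0,0,0,0,60,0,0,0,0,0,0,60])

```text
clock: 12.2
position: [0.5813, -0.2705, 0.0772]
ee_rot: [1.957, 2.457, 0.0]
force: [0.1, 0.1, -1.1]
width: 0.655
gripper_force: 0.0
```

>>> arm_command(deltas=[0,0,0,0,0,0.03,60,0,0,0,0,0,0.07,60,0,0,0,0,0,0.09,60,0,0,0,-0.012,0.05,0.09,60,0,0,0,-0.0245,0.107,0.09,60,0,0,0,-0.0245,0.107,0.09,60,0,0,0,-0.0245,0.107,0.09,60,0,0,0,-0.0245,0.107,0.09,60])

```text
clock: 13.0
position: [0.5571, -0.1646, 0.1675]
ee_rot: [1.957, 2.456, -0.001]
force: [-0.2, -0.1, 0.3]
width: 0.656
gripper_force: 0.0
```

```bash
python3 - <<'E'
from h import *
a=optics.get_image("scene")
cv2.imwrite("pics/c5.png",cv2.resize(a[140:250,160:290],(650,550),interpolation=2))
s=sensors.observe();print(s["position"],s["force"],s["width"])
E
```

```text
[ 0.55700478 -0.16531752  0.16748309] [-0.08459472 -0.72793686  0.2212042 ] 0.6579046190990011
```

View pics/c5.png

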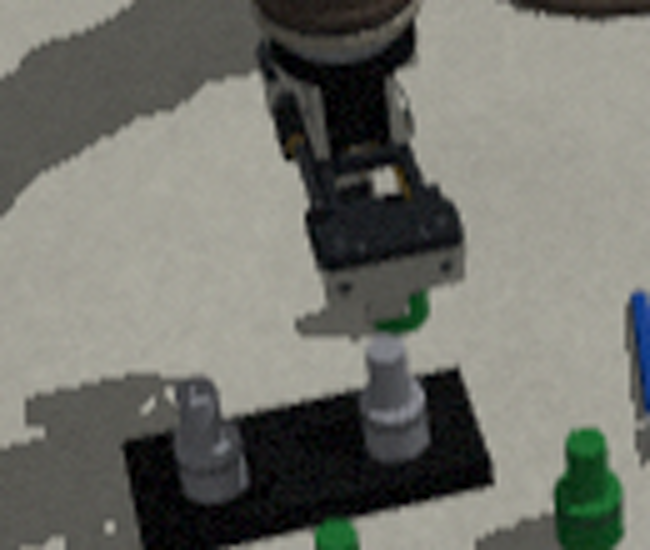

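Both weights stand upright in their sockets, light at crop (210,455) and heavy at (395,415). I'll take the heavy one now.

>>> arm_command(deltas=[0,0,0,0,0,-0.03,60,0,0,0,0,0,-0.055,60,0,0,0,0,0,-0.075,60,0,0,0,0,0,-0.09,60,0,0,0,0,0,-0.09,60,0,0,0,0,0,-0.09,60,0,0,0,0,0,-0.09,10,0,0,0,0,0,-0.09,10,0,0,0,0,0,-0.09,10,0,0,0,0,0,-0.09,10,0,0,0,0,0,-0.09,10,0,0,0,0,0,-0.09,10,0,0,0,0,0,-0.09,10,0,0,0,0,0,-0.09,10], force=50)

```text
clock: 14.45
position: [0.5571, -0.1634, 0.0774]
ee_rot: [1.957, 2.457, 0.001]
force: [0.6, 1.3, 2.6]
width: 0.252
gripper_force: 50.0
```

>>> arm_command(deltas=[0,0,0,0,0,0.01,10,0,0,0,0,0,0.025,10,0,0,0,0,0,0.05,10,0,0,0,0,0,0.08,10,0,0,0,0,0,0.11,10,0,0,0,0,0,0.13,10,0,0,0,0,0,0.14,10,0,0,0,0,0,0.14,10,0,0,0,0,0,0.14,10,0,0,0,0,0,0.14,10])

```text
clock: 15.45
position: [0.556, -0.1631, 0.2159]
ee_rot: [-1.956, -2.456, 0.002]
force: [-0.9, -0.1, -5.3]
width: 0.253
gripper_force: 50.0
```

>>> arm_command(deltas=[0,0,0,-0.002,0.02,0,10,0,0,0,-0.005,0.05,0,10,0,0,0,-0.008,0.085,0,10,0,0,0,-0.011,0.12,0,10,0,0,0,-0.014,0.155,0,10,0,0,0,-0.017,0.19,0,10,0,0,0,-0.02,0.225,0,10,0,0,0,-0.023,0.26,0,10,0,0,0,-0.026,0.295,0,10,0,0,0,-0.029,0.325,0,10,0,0,0,-0.031,0.348,0,10,0,0,0,-0.032,0.361,0,10,0,0,0,-0.032,0.361,0,10,0,0,0,-0.032,0.361,0,10,0,0,0,-0.032,0.361,0,10])

```text
clock: 16.95
position: [0.5251, 0.1956, 0.2171]
ee_rot: [1.96, 2.455, -0.001]
force: [0.2, -1.1, -5.6]
width: 0.251
gripper_force: 50.0
```

>>> arm_command(deltas=[0,0,0,0,0,-0.02,10,0,0,0,0,0,-0.045,10,0,0,0,0,0,-0.07,10,0,0,0,0,0,-0.09,10,0,0,0,0,0,-0.103,10,0,0,0,0,0,-0.11,10,0,0,0,0,0,-0.1115,10,0,0,0,0,0,-0.1115,10,0,0,0,0,0,-0.1115,10,0,0,0,0,0,-0.1115,10,0,0,0,0,0,-0.1115,10])

```text
clock: 18.05
position: [0.5251, 0.1977, 0.1062]
ee_rot: [1.957, 2.457, 0.001]
force: [0.4, 0.0, -4.5]
width: 0.249
gripper_force: 50.0
```

```bash
python3 - <<'E'
from h import *
a=optics.get_image("scene")
cv2.imwrite("pics/c6.png",cv2.resize(a[150:260,180:400],(800,400),interpolation=2))
s=sensors.observe();print(s["position"],s["force"],s["width"],s["clock"])
print(proj("scene",[[.5248,.1975,.04],[.5248,.1975,.08],[.5248,.1975,.122]]))
E
```

```text
[0.52501602 0.19766288 0.10612363] [-0.41049983 -0.09567219 -5.74789057] 0.2503025583112409 18.1
[[354.40856741 206.73541411]
 [355.699892   197.42937588]
 [357.11621979 187.2224917 ]]
```

View pics/c6.png

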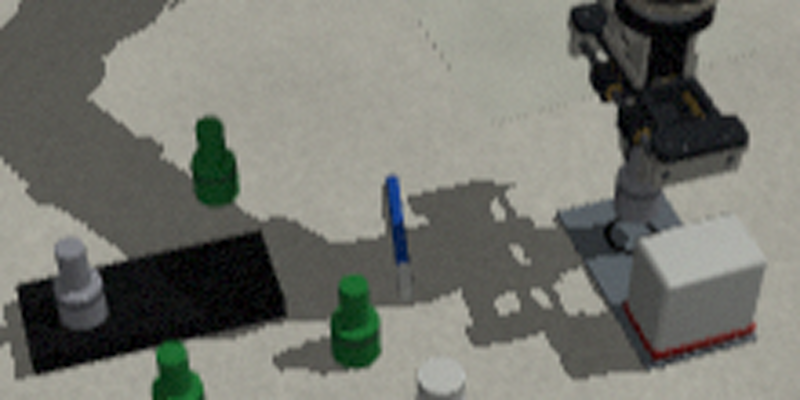

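The heavy weight hangs upright over the mark, its foot at crop (637,205) where I predicted it. The light one stands in the rack at (78,285). Handing in.

```bash
python3 -c "
from cell import arm
print(arm.sign_off())"
```

```text
the job is handed in; nothing more can be done
None
```

I handed the job in at about 18 s; no verdict came back. The heavier weight (about 5.6 N pull) is held upright over the reader's mark, about level with the window, and the lighter one (about 2.2 N) stands released in its rack socket.

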